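# Load the fossil blank and set the grinder's feed lever for its stone

## Task

Take the fossil blank out of the red bay of the blue rack by its two ends, lay it flat on the black rubber pad and let go, then take it again across its narrow width and lay it flat in the grinder's saddle, centred on the steel seat between the two end stops. Only then lift the black-knobbed feed lever out of its middle notch, throw it over to the notch whose colour disc matches that stone (ochre or dark slate), let it drop fully home and release it. Leave the other blank in its bay and do not disturb the other things on the bench.

Things in the scene. Friction and masses are not known exactly. Their poses are not given: they have to be found in the camera images.
- stone_ochre: fossil blank: ochre (sandy yellow-brown) stone block with a spiral fossil on top, 62 mm long (own x) x 34 mm wide (own y) x 32 mm high, about 175 g; origin at the centre of its underside. Starts lying in one of the two bays of the rack, long axis along the rack's x
- stone_slate: fossil blank: dark slate-grey stone block with a spiral fossil on top, 62 mm long (own x) x 34 mm wide (own y) x 32 mm high, about 175 g; origin at the centre of its underside. Starts lying in one of the two bays of the rack, long axis along the rack's x
- rack: blue rack, base 134 (x) x 116 (y) x 6 mm with three upright ribs along x (40 mm long, 6 mm thick, tops 42 mm above the bench) that make two bays 40 mm wide; stones stand out 11 mm past the ribs at each end, and only the ends can be gripped. Origin under its centre
- bay_red (a point): floor centre (6 mm above the bench) of the bay with the red floor and red outer rib, rack y = +23 mm: the stone to be worked lies here at the start
- bay_plain (a point): floor centre (6 mm above the bench) of the plain blue bay, rack y = -23 mm: the stone here stays
- pad: black rubber pad fixed on the bench, 120 (x) x 140 (y) x 6 mm thick; origin at the centre of its underside
- saddle_top (a point): centre of the top of the steel seat on the left of the teal grinder's deck, 72 mm above the bench, 12 mm above the deck; 40 mm wide (x), open on both x sides; end stops (44 mm wide, tops 36 mm above the seat) with inner faces at y = +-34 mm. The stone lies with its long axis along this y. Axes are the grinder's: x to its rear, y to its left, z up
- lever_pivot (a point): the point on the grinder, 85 mm above the bench, where the feed lever's upright swing axis and its level lift axis meet; axes are the grinder's. The lever points along -x from here in the middle notch
- lever_swing (a joint): angle of the feed lever about the upright axis through lever_pivot, rad: 0 in the middle (neutral) notch; the working notches are at -0.55 (knob over to grinder +y, left) and +0.55 (knob over to -y, right). Limits +-0.62
- lever_lift (a joint): angle by which the lever is raised about a level axis through lever_pivot, rad: 0 to 0.01 when down in a notch, 0.22 or more (knob raised 33 mm) clears the teeth between notches, limit 0.40; weight and a light spring (about 3 N at the knob) press it down
- lever_knob (a point): middle of the black upright knob at the lever's end, 155 mm from the pivot axis and 109 mm above the bench when down: a cylinder 26 mm across and 40 mm tall, to be gripped from above
- lever_index (a point): point on the steel lever bar (12 mm thick), 128 mm from the pivot: it stands over the colour disc when the lever is in that disc's notch
- disc_ochre: ochre disc 28 mm across, 4 mm thick, on the quadrant in front of one working notch, 128 mm from lever_pivot; which side it is on varies; origin under its centre
- disc_slate: dark slate-grey disc 28 mm across, 4 mm thick, on the quadrant in front of the other working notch, 128 mm from lever_pivot; origin under its centre
- hammer: geologist's hammer lying on the right of the bench, about 280 mm long; origin at the middle of its underside
- brush: dusting brush lying left of the grinder; origin at the middle of its underside
- jar: glass jar with white cap, 60 mm across, 90 mm tall; origin under its centre
- cup: white cup, 72 mm across, 85 mm tall; origin under its centre
- lump_yellow: yellow rough rock, 68 mm across, 39 mm tall; origin under its centre
- lump_white: white rough rock, 60 mm across, 29 mm tall; origin under its centre
There are look-alikes about, which are no part of the job. Of the things shaped like the pad, the black one is meant.

How it is judged:
On the way, in this order (a step that is already met when the one before it is completed fails the run):
1. the stone from the red bay lies flat on the rubber pad, let go (((x of stone_ochre in the frame of pad between -0.055 and 0.055 m and y of stone_ochre in the frame of pad between -0.065 and 0.065 m and z of stone_ochre in the frame of pad between 0.002 and 0.01 m and angle between stone_ochre's own z axis and vertical below 0.08 rad and linear speed of stone_ochre below 0.02 m/s and contact force between the fingers and stone_ochre below 0.3 N and distance between stone_slate and bay_plain below 0.016 m and angle between stone_slate's own z axis and vertical below 0.1 rad) or (x of stone_slate in the frame of pad between -0.055 and 0.055 m and y of stone_slate in the frame of pad between -0.065 and 0.065 m and z of stone_slate in the frame of pad between 0.002 and 0.01 m and angle between stone_slate's own z axis and vertical below 0.08 rad and linear speed of stone_slate below 0.02 m/s and contact force between the fingers and stone_slate below 0.3 N and distance between stone_ochre and bay_plain below 0.016 m and angle between stone_ochre's own z axis and vertical below 0.1 rad))), for 0.2 s.
2. that stone lies in the saddle, let go, with the lever still in its middle notch (((x of stone_ochre in the frame of saddle_top between -0.009 and 0.009 m and y of stone_ochre in the frame of saddle_top between -0.007 and 0.007 m and z of stone_ochre in the frame of saddle_top between -0.004 and 0.004 m and angle between stone_ochre's own z axis and vertical below 0.08 rad and angle between the x axis of stone_ochre and the y axis of saddle_top, either way round below 0.14 rad and linear speed of stone_ochre below 0.02 m/s and contact force between the fingers and stone_ochre below 0.3 N and distance between stone_slate and bay_plain below 0.016 m and angle between stone_slate's own z axis and vertical below 0.1 rad and value of joint lever_swing between -0.06 and 0.06 rad and value of joint lever_lift below 0.03 rad) or (x of stone_slate in the frame of saddle_top between -0.009 and 0.009 m and y of stone_slate in the frame of saddle_top between -0.007 and 0.007 m and z of stone_slate in the frame of saddle_top between -0.004 and 0.004 m and angle between stone_slate's own z axis and vertical below 0.08 rad and angle between the x axis of stone_slate and the y axis of saddle_top, either way round below 0.14 rad and linear speed of stone_slate below 0.02 m/s and contact force between the fingers and stone_slate below 0.3 N and distance between stone_ochre and bay_plain below 0.016 m and angle between stone_ochre's own z axis and vertical below 0.1 rad and value of joint lever_swing between -0.06 and 0.06 rad and value of joint lever_lift below 0.03 rad))), for 0.2 s.
At the end, for the whole second after the job is handed in: The stone from the red bay lies flat and still in the saddle (9 mm across, 7 mm along, 0.14 rad turn, 0.08 rad tilt), the other stone is within 16 mm of the plain bay's centre, and the released lever is down (lift under 0.03 rad) in the notch of the matching disc (12 mm) (((x of stone_ochre in the frame of saddle_top between -0.009 and 0.009 m and y of stone_ochre in the frame of saddle_top between -0.007 and 0.007 m and z of stone_ochre in the frame of saddle_top between -0.004 and 0.004 m and angle between stone_ochre's own z axis and vertical below 0.08 rad and angle between the x axis of stone_ochre and the y axis of saddle_top, either way round below 0.14 rad and linear speed of stone_ochre below 0.02 m/s and contact force between the fingers and stone_ochre below 0.3 N and distance between stone_slate and bay_plain below 0.016 m and angle between stone_slate's own z axis and vertical below 0.1 rad and horizontal distance between lever_index and disc_ochre below 0.012 m and value of joint lever_lift below 0.03 rad and velocity of joint lever_swing between -0.1 and 0.1 rad/s) or (x of stone_slate in the frame of saddle_top between -0.009 and 0.009 m and y of stone_slate in the frame of saddle_top between -0.007 and 0.007 m and z of stone_slate in the frame of saddle_top between -0.004 and 0.004 m and angle between stone_slate's own z axis and vertical below 0.08 rad and angle between the x axis of stone_slate and the y axis of saddle_top, either way round below 0.14 rad and linear speed of stone_slate below 0.02 m/s and contact force between the fingers and stone_slate below 0.3 N and distance between stone_ochre and bay_plain below 0.016 m and angle between stone_ochre's own z axis and vertical below 0.1 rad and horizontal distance between lever_index and disc_slate below 0.012 m and value of joint lever_lift below 0.03 rad and velocity of joint lever_swing between -0.1 and 0.1 rad/s))); the robot touches nothing.
It fails at once if the hammer, brush, jar, cup or a rough rock is knocked more than 30 mm from its place (distance of any of hammer, brush, jar, cup, lump_yellow, lump_white from where it was at the start of the episode above 0.03 m).
It fails at once if the lever is thrown out of its middle notch before the stone has left the rack and lies in the saddle ((value of joint lever_swing above 0.2 rad or value of joint lever_swing below -0.2 rad) and not (distance between any of stone_ochre, stone_slate and saddle_top below 0.02 m)).
It fails at once if the stone of the plain bay is lifted while the other one lies in the red bay ((height (world z) of stone_slate above 0.04 m and distance between stone_ochre and bay_red below 0.02 m) or (height (world z) of stone_ochre above 0.04 m and distance between stone_slate and bay_red below 0.02 m)).
It also fails if it takes over 61 s, if anything falls off the work surface, if the arm or the gripper's body presses on something with over 40 N, if the wrist force passes 120 N, or if a joint passes its speed limit or range.

## Robot

A 6-joint arm with a two-finger parallel gripper is mounted at the origin on the work surface. World frame = base frame: x ahead of the robot, y to its left, z up, the work surface at z = 0. Lengths are in m, angles in rad, forces in N, time in s.
With the tool pointing down it reaches from about 0.425 to 0.95 m from the base axis. Payload 3.5 kg.
Tool frame: the origin (TCP) lies at the very end of the fingers, on their centre line; the grasp point (between the pads) lies 19 mm behind it (ctrl.grip_point_offset is the distance from the TCP to the grasp point, in m); z points along the fingers, y is the line along which they close (so a half turn about z gives the same grasp; the last joint's range is limited). The gripper opens to 85 mm and grips with 20 to 120 N. Pads are 22 mm wide; open, the fingers measure 114 mm over their backs; the gripper's body (76 mm by 85 mm) begins 54 mm behind the grasp point. The pads swing forward as they close: fully open they stand 13 mm farther back than shut.
Start: joints at [-1.332, 0.286, 1.577, -0, 1.279, -0.15], TCP at [0.256, -0.625, 0.196] pointing down, gripper open.
Joint ranges: [-2.77, 2.77], [-0.9, 2.22], [0.21, 2.48], [-1.53, 4.67], [0.24, 2.81], [-2.84, 2.84]. Speed limits (rad/s): [2.79, 2.79, 3.14, 3.14, 3.14, 3.14].

## Interface

Orientations are given as a unit quaternion [x, y, z, w].
In Python, from plant import telemetry, vision, ctrl gives the robot as it stands.
- The arm moves only by the tool arm_command, never from a script. Its argument "series" is one flat list of numbers, 7 for each row, row after row: the shift along the tool's x, y, z in cm, then the turn, a rotation vector about the tool's x, y, z in degrees, then the closure, from 0 (fully open) to 1 (shut). A call has 1 to 10 rows; each row is the pose to reach, as a shift and turn from the pose commanded when the call began, along the tool's axes at that moment; what a row does not reach only later rows make up. A row lasts 1/12 s, in which the tool goes at most 41.7 mm and 7.16 degrees, less where a joint would pass 70% of its speed; a pose out of reach is approached as far as the arm can. A call with a gripper value outside its range is refused whole. The fingers move at their own pace and stop on an object; "force" is the grip in N (left out, the last holds). Time passes only in rows, so rows that repeat a pose let the fingers close. It gives the time, the measured TCP pose, the force, the opening and the grip force at its end, in the units of the state.
- telemetry.get_state(): the state, without advancing time (a new reading comes with each control period).
- vision.read_camera(name): name is "scene" or "top"; returns a dict with "color" (420x560x3 uint8, blue, green, red), "K" (3x3 intrinsics, pixels), "rvec" (rotation vector, rad) and "tvec" (3), from world to camera coordinates, as OpenCV has them. Camera axes: x right, y down, z forward; pixel columns grow to the right and rows downward; lengths in m; the calibration is good to about 2 mm. A picture is of the moment at which its call begins. There is no depth.
- ctrl.sign_off(): hands the job in; it is judged then, once.
The state is a dict: "time": time; "qpos": joint angles; "dq": joint speeds; "joint_efforts": joint torques, N m; "eef_pos": TCP position; "tcp_rot": TCP orientation; "contact_force": force on the tool from outside, world axes, zero at the start; "wrist_torque": the same for the moment, N m; "opening": opening from 0.0 (shut) to 1.0 (fully open); "finger_force": force on a finger pad.
Only numpy, scipy, OpenCV 4.12 (cv2) and the standard library are available. Lean on these libraries where they do the work, as an engineer would, in place of code of your own. Each camera call takes 0.05 s, during which the arm holds its last target. There are 200 camera calls.

## Working session

There is one attempt and no reset: what is moved stays moved. The work goes in short steps, Python scripts to look and compute and a tool call to move; the robot and the scene stay as the last step left them, time stands still between calls to the robot, and variables do not carry over. Pictures are saved under pics/ and viewed, at most 10 in all, crops included, and the job is handed in when it is done.

Besides the shell and the picture viewer there is one more tool, called after "Request:" as name(argument=value, ...) on one line, values as JSON. arm_command: Moves the arm, as the interface text tells. Its arguments: {"type":"object","properties":{"series":{"type":"array","items":{"type":"number"}},"force":{"type":"number"}},"required":["series"]}

```bash
ls; mkdir -p pics; cat > h.py <<'E'
import numpy as np, cv2
from plant import telemetry, vision, ctrl
def cam(n):
    c=vision.read_camera(n); R=cv2.Rodrigues(np.array(c['rvec'],float))[0]
    return c['color'],np.array(c['K']),R,np.array(c['tvec'],float).ravel()
def ray(C,uv,z):
    _,K,R,t=C; d=R.T@np.linalg.inv(K)@np.array([uv[0],uv[1],1.]); o=-R.T@t
    return o+d*(z-o[2])/d[2]
def proj(C,p):
    q=C[1]@(C[2]@np.array(p,float)+C[3]); return q[:2]/q[2]
E
python3 - <<'E'
from h import *
for n in("scene","top"):
    C=cam(n); cv2.imwrite(f"pics/{n}0.png",cv2.resize(C[0],(800,600),interpolation=cv2.INTER_CUBIC)); np.save(n+"0.npy",C[0]); print(n,C[1].tolist(),(-C[2].T@C[3]).round(3))
s=telemetry.get_state();print(s)
E
```

```text
pics
scene [[475.3416638819466, 0.0, 274.91187475643795], [0.0, 475.3416638819466, 215.0320773449687], [0.0, 0.0, 1.0]] [1.121 0.965 0.961]
top [[538.6590570753282, 0.0, 281.4163502656492], [0.0, 538.6590570753282, 211.59299430682898], [0.0, 0.0, 1.0]] [ 0.405 -0.003  1.546]
{'time': 0.1, 'qpos': array([-1.33199010e+00,  2.87139017e-01,  1.57804432e+00,  1.47052364e-05,
        1.27863229e+00, -1.49996697e-01]), 'dq': array([ 7.14063825e-05, -8.89208247e-04, -3.74815346e-03,  6.81302305e-05,
       -4.79666576e-04, -5.29635194e-04]), 'joint_efforts': array([ 6.24668210e-04, -4.07298589e+01, -2.93698364e+01, -1.18234684e-04,
        3.43946725e-03, -2.29563163e-06]), 'eef_pos': array([ 0.25574924, -0.62393478,  0.19503687]), 'tcp_rot': array([ 9.81163275e-01,  1.93177100e-01, -4.23072476e-05, -1.11070126e-03]), 'contact_force': array([-0.13618009,  0.07605756,  0.04874265]), 'wrist_torque': array([-0.0004152 ,  0.01905092, -0.0258193 ]), 'finger_force': 0.0, 'opening': 1.0003616814214802}
```

View pics/scene0.png

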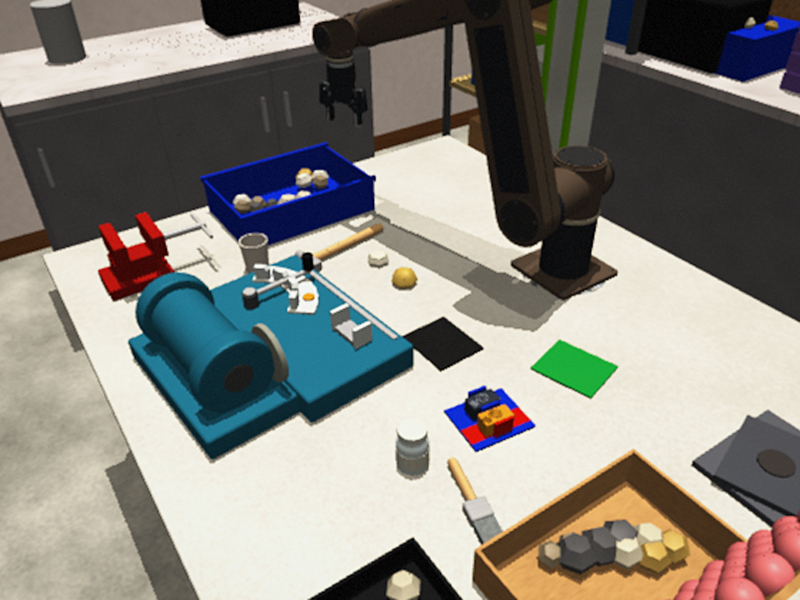

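View pics/top0.png

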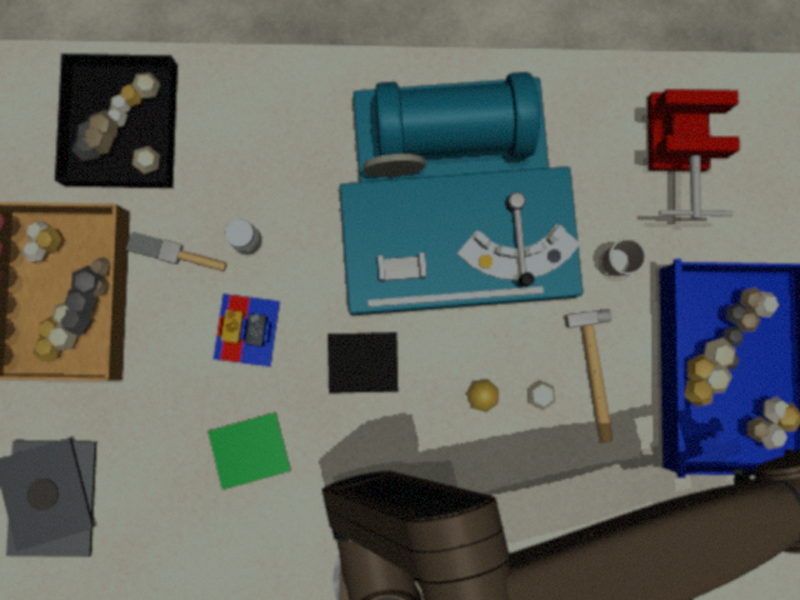

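The scene view (800x600) shows the ochre stone at (496,420) in the red bay, the slate at (482,402), the black pad at (443,343), the saddle at (352,326) and the lever knob at (307,262). In the top view these are the ochre stone (232,326), slate (257,329), pad (363,362), saddle (402,267), ochre disc (485,261), slate disc (553,255), knob (527,280) and pivot (516,200).

Pad candidates in the top view are the black one (363,362), the green one (249,450) and the dark grey slabs (45,495). The black one is meant. Stone candidates are the ochre in the red bay and the slate in the plain bay, so the ochre is to be worked.

```bash
cat > m.py <<'E'
from h import *
def comp(m,uv,r=40):
    n,l,st,ce=cv2.connectedComponentsWithStats(m.astype(np.uint8)); 
    d=[np.hypot(*(ce[i]-uv)) if st[i,4]>15 else 1e9 for i in range(n)]; d[0]=1e9; i=int(np.argmin(d)); return (l==i).astype(np.uint8),ce[i],st[i]
def rect(C,m,z):
    c,_=cv2.findContours(m,cv2.RETR_EXTERNAL,cv2.CHAIN_APPROX_NONE); c=max(c,key=cv2.contourArea)[:,0]
    p=np.array([ray(C,q,z)[:2] for q in c])*1000; r=cv2.minAreaRect(p.astype(np.float32)); return np.round(r[0],1),np.round(r[1],1),round(r[2],1)
E
python3 - <<'E'
from m import *
T=cam("top"); hsv=cv2.cvtColor(T[0],cv2.COLOR_BGR2HSV); H,S,V=[hsv[...,i].astype(int) for i in range(3)]
f=.7
for name,mask,uv,z in [
 ("rack",((H>105)&(H<130)|(H<6)|(H>172)|(H>10)&(H<28))&(S>110),(247,330),.006),
 ("ochre",(H>10)&(H<28)&(S>120),(232,326),.038),
 ("pad",(V<45),(363,362),.006),("green",(H>40)&(H<80)&(S>100),(249,450),.006),
 ("saddle",(S<60)&(V>120),(402,267),.09),("disc_o",(H>10)&(H<30)&(S>110),(485,261),.07),
 ("deck",(H>80)&(H<102)&(S>100),(460,235),.06),("jar",(S<50)&(V>150),(240,235),.09)]:
    try:
        m,ce,st=comp(mask,np.array(uv)*f); print(name,ce.round(1),st,rect(T,m,z))
    except Exception as e: print(name,e)
a=T[0][140:270,140:410]
b=cv2.resize(a[:,:],None,fx=2.96,fy=2.96,interpolation=cv2.INTER_CUBIC); 
S_=cam("scene"); c=S_[0][165:320,160:390]; c=cv2.resize(c,None,fx=3.4,fy=3.4,interpolation=cv2.INTER_CUBIC)
cv2.imwrite("pics/topc.png",b); cv2.imwrite("pics/scc.png",c)
E
```

```text
rack [172.8 230.2] [ 152  206   44   50 1380] (array([483.8, 293. ]), array([113.6, 131. ]), 83.3)
ochre [161.9 228. ] [155 217  16  24 286] (array([489.4, 316. ]), array([38.4, 64.6]), 81.8)
pad [253.6 253.5] [ 230  233   48   42 1885] (array([421.8,  59.7]), array([114. , 134.1]), 2.1)
green [173.9 315.3] [ 146  289   57   53 2050] (array([245.5, 280.8]), array([116.8, 137.2]), 16.1)
saddle [278.4 187.1] [265 179  28  17 386] (array([602.4,  -8.5]), array([43.9, 73.6]), 0.9)
disc_o [339.4 182.5] [336 179   8   8  59] (array([ 620.1, -177.2]), array([19.7, 19.4]), 0.2)
deck [316.5 132.3] [  238    51   170   169 19158] (array([ 760.9, -120.1]), array([455.1, 454.6]), 5.4)
jar [166.5 162.6] [159 155  16  16 165] (array([665.3, 298.2]), array([41.4, 41. ]), 0.9)
```

View pics/topc.png

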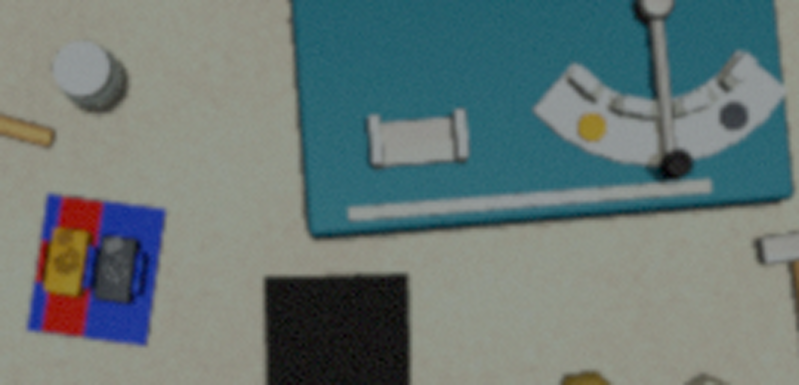

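View pics/scc.png

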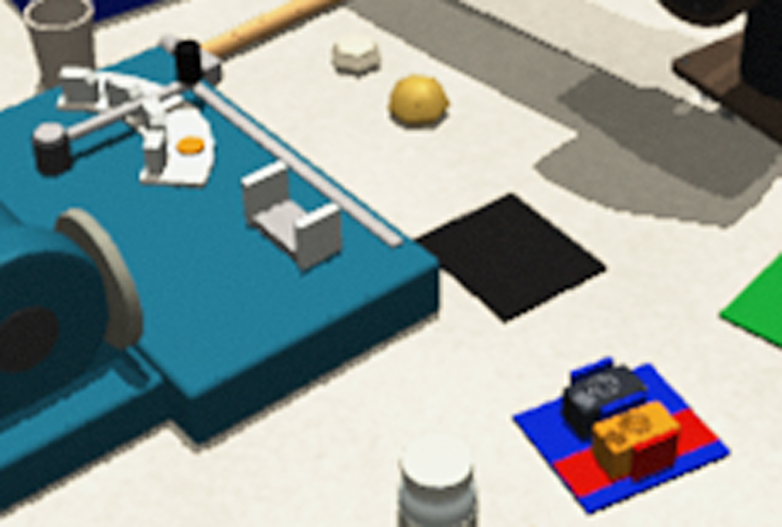

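The crops confirm the targets. In topc the ochre stone is at (67,262) on the red floor, the slate at (117,268) and the black pad at (337,330). The saddle is at (418,138), the ochre disc (592,127) is on the lever's left and the knob is at (677,163). The scene crop agrees, with the ochre stone at (635,440). The ochre stone goes to the ochre disc, on grinder +y (left).

```bash
cat > g.py <<'E'
import sys
from h import *
from scipy.spatial.transform import Rotation as Ro
def go(*tg):   # x y z yang(deg)
    s=telemetry.get_state(); R=Ro.from_quat(s['tcp_rot']); M=R.as_matrix()
    print("t",round(s['time'],2),"pos",(s['eef_pos']*1000).round(1),"yang",np.degrees(np.arctan2(M[1,1],M[0,1])).round(2),"open",round(s['opening'],3),"f",s['contact_force'].round(1),s['finger_force'],"q6",round(s['qpos'][5],2))
    for x,y,z,a in tg:
        a=np.radians(a); ty=np.array([np.cos(a),np.sin(a),0]); tz=np.array([0,0,-1.]); W=np.c_[np.cross(ty,tz),ty,tz]
        print("  ",((M.T@(np.array([x,y,z])-s['eef_pos']))*100).round(2), np.degrees((R.inv()*Ro.from_matrix(W)).as_rotvec()).round(1))
if __name__=="__main__":
    v=list(map(float,sys.argv[1:])); go(*[v[i:i+4] for i in range(0,len(v),4)])
E
python3 g.py .40 -.45 .24 -55  .53 -.2 .24 -30
```

```text
t 0.2 pos [ 255.8 -624.2  195.4] yang -67.72 open 1.0 f [-0.1  0.1  0.4] 0.0 q6 -0.15
   [ 19.95 -10.66  -4.44] [ -0.1  -0.  -12.7]
   [ 41.45 -28.86  -4.4 ] [ -0.1  -0.  -37.7]
```

Request:
arm_command(series=[3,-1.5,-1,0,0,-2,0,7,-3.5,-2.5,0,0,-5,0,11,-5.5,-3.5,0,0,-8,0,15,-8,-4.4,0,0,-12,0,19,-10.5,-4.4,0,0,-16,0,23,-13,-4.4,0,0,-20,0,26.5,-15.5,-4.4,0,0,-24,0,30,-18.5,-4.4,0,0,-28,0,33,-21,-4.4,0,0,-32,0,36,-24,-4.4,0,0,-36,0], force=40)

```text
time: 1.03
eef_pos: [0.4859, -0.2916, 0.2402]
tcp_rot: [0.873, 0.488, 0.0, 0.0]
contact_force: [0.7, -0.1, 0.6]
opening: 0.997
finger_force: 0.0
```

```bash
python3 g.py .57 0 .22 -15 .489 .317 .12 -7.3
```

```text
t 1.03 pos [ 485.9 -291.6  240.2] yang -31.53 open 0.997 f [ 0.7 -0.1  0.6] 0.0 q6 -0.17
   [29.26 -8.08  2.02] [  0.   -0.  -16.5]
   [ 52.04 -31.57  12.02] [  0.   -0.  -24.2]
```

Request:
arm_command(series=[4,-1,0.5,0,0,-3,0,8,-2,1,0,0,-6,0,12,-3,1.5,0,0,-9,0,16,-4,2,0,0,-12,0,20,-5.5,2,0,0,-14,0,24,-8,2,0,0,-16,0,28,-10.5,2,0,0,-18,0,31.5,-13,2,0,0,-20,0,35,-15.5,2,0,0,-22,0,38.5,-18,2,0,0,-24,0])

```text
time: 1.87
eef_pos: [0.5349, 0.1146, 0.2203]
tcp_rot: [0.753, 0.659, 0.0, 0.0]
contact_force: [1.3, 0.1, -0.3]
opening: 0.999
finger_force: 0.0
```

```bash
python3 g.py .489 .317 .12 -7.3
```

```text
t 1.87 pos [534.9 114.6 220.3] yang -7.63 open 0.999 f [ 1.3  0.1 -0.3] 0.0 q6 0.16
   [19.45 -7.24 10.02] [ 0.  -0.  -0.3]
```

Request:
arm_command(series=[3.5,-1,1.5,0,0,0,0,7,-2.5,3,0,0,0,0,10.5,-4,4.5,0,0,0,0,14,-5,6,0,0,0,0,17,-6.2,8,0,0,0,0,19,-7,9.5,0,0,0,0,19.4,-7.2,10,0,0,0,0,19.4,-7.2,10,0,0,0,0])

```text
time: 2.53
eef_pos: [0.4883, 0.315, 0.1181]
tcp_rot: [0.752, 0.659, -0.002, -0.001]
contact_force: [1.3, 0.1, 0.9]
opening: 1.001
finger_force: 0.0
```

```bash
python3 - <<'E'
from g import *
go((.489,.317,.010,-7.3))
for n in("top","scene"):
    C=cam(n); p=proj(C,(.489,.317,.06)).astype(int); a=C[0][max(0,p[1]-45):p[1]+45,p[0]-60:p[0]+60]
    a=cv2.resize(a,(480,360),interpolation=cv2.INTER_CUBIC); b=a if n=="top" else np.vstack([b,a])[:720]
cv2.imwrite("pics/g1.png",cv2.resize(b,(400,600)))
E
```

```text
t 2.53 pos [488.3 315.  118.1] yang -7.57 open 1.001 f [1.3 0.1 0.9] 0.0 q6 0.53
   [ 0.24  0.08 10.81] [-0.2  0.1 -0.3]
```

View pics/g1.png

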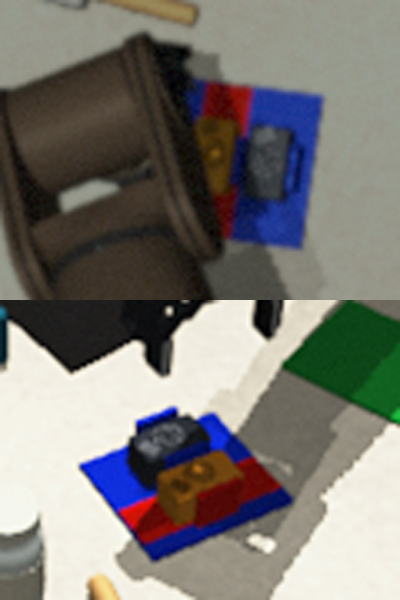

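The crop shows the gripper above the rack (scene half, fingers at (160,350) and (268,320)), with the ochre stone at (200,485) still in place. I'll descend.

Request:
arm_command(series=[0.2,0.1,2.5,0,0,0,0,0.2,0.1,5,0,0,0,0,0.2,0.1,7.5,0,0,0,0,0.2,0.1,9.5,0,0,0,0,0.2,0.1,10.5,0,0,0,0,0.2,0.1,10.6,0,0,0,0,0.2,0.1,10.6,0,0,0,0])

```text
time: 3.22
eef_pos: [0.4926, 0.3157, 0.0152]
tcp_rot: [0.754, 0.657, 0.0, 0.0]
contact_force: [-0.1, 0.3, -0.4]
opening: 1.002
finger_force: 0.0
```

Request:
arm_command(series=[0,0,0,0,0,0,0.5,0,0,0,0,0,0,0.5,0,0,0,0,0,0,0.5,0,0,0,0,0,0,0.5,0,0,0,0,0,0,0.5,0,0,0,0,0,0,0.5,0,0,0,0,0,0,0.5], force=50)

```text
time: 3.8
eef_pos: [0.4915, 0.3164, 0.0144]
tcp_rot: [0.753, 0.658, 0.0, 0.0]
contact_force: [0.3, 0.2, 0.6]
opening: 0.504
finger_force: 0.0
```

```bash
python3 - <<'E'
from g import *
go((.489,.317,.010,-7.3))
C=cam("scene"); p=proj(C,(.489,.317,.03)).astype(int); a=C[0][p[1]-60:p[1]+60,p[0]-80:p[0]+80]
cv2.imwrite("pics/g2.png",cv2.resize(a,(640,480),interpolation=cv2.INTER_CUBIC))
E
```

```text
t 3.8 pos [491.5 316.4  14.4] yang -7.71 open 0.504 f [0.3 0.2 0.6] 0.0 q6 0.53
   [ 0.02 -0.26  0.44] [ 0.  -0.  -0.4]
```

View pics/g2.png

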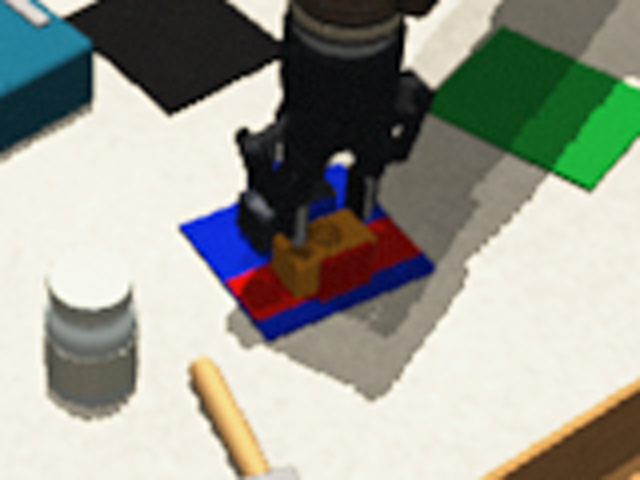

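The crop shows the fingers at (300,230) and (365,200), behind the stone's far upper edge, with the ochre stone at (325,250) not gripped. I'll check where the fingers really are relative to the stone.

```bash
python3 - <<'E'
from m import *
C=cam("scene"); p0=proj(C,(.489,.317,.03)).astype(int)
def cr(x,y,z): return ((proj(C,(x,y,z))-p0+[80,60])*4).round(0)
u=np.array([np.cos(np.radians(-7.5)),np.sin(np.radians(-7.5))]); c=np.array([.4915,.3164])
for w in(.0215,.031,.0425):
  for s in(-1,1): print(w,s,cr(*(c+s*w*u),.018),cr(*(c+s*w*u),.035))
v=np.array([-u[1],u[0]]); c=np.array([.4885,.317])
for z in (.038,.006): print("stone",z,[cr(*(c+a*.031*u+b*.017*v),z).tolist() for a,b in((1,1),(1,-1),(-1,-1),(-1,1))])
hsv=cv2.cvtColor(C[0],cv2.COLOR_BGR2HSV);H,S,V=[hsv[...,i].astype(int) for i in range(3)]
m,ce,st=comp((H>10)&(H<28)&(S>120)&(V>60),proj(C,(.489,.317,.03)));print(ce,st,"crop",((st[:2]-p0+[80,60])*4),((st[:2]+st[2:4]-p0+[80,60])*4))
T=cam("top");hsv=cv2.cvtColor(T[0],cv2.COLOR_BGR2HSV);H,S,V=[hsv[...,i].astype(int) for i in range(3)]
mr=((H<7)|(H>172))&(S>100)
m,ce,st=comp(mr,(158,230)); print(ce,st)
E
```

```text
0.0215 -1 [345. 245.] [347. 227.]
0.0215 1 [291. 267.] [292. 249.]
0.031 -1 [357. 241.] [359. 223.]
0.031 1 [279. 272.] [280. 254.]
0.0425 -1 [372. 235.] [374. 217.]
0.0425 1 [264. 277.] [265. 260.]
stone 0.038 [[298.0, 266.0], [271.0, 232.0], [350.0, 202.0], [378.0, 235.0]]
stone 0.006 [[295.0, 300.0], [269.0, 266.0], [346.0, 235.0], [374.0, 268.0]]
[344.65338645 293.22709163] [334 284  26  21 251] crop [272 212] [376 296]
[167.90654206 212.20560748] [161 206  13  17 107]
```

```bash
python3 - <<'E'
from m import *
C=cam("scene")
print("start tcp",proj(C,(.256,-.625,.196))/.7, proj(C,(.256,-.625,.209))/.7)
p=proj(C,(.489,.317,.04)).astype(int); a=C[0][p[1]-24:p[1]+24,p[0]-32:p[0]+32]
a=cv2.convertScaleAbs(cv2.resize(a,(480,360),interpolation=cv2.INTER_CUBIC),alpha=2,beta=10)
o=np.load("scene0.npy"); q=proj(C,(.256,-.625,.209)).astype(int); b=o[q[1]-24:q[1]+24,q[0]-21:q[0]+21]
b=cv2.convertScaleAbs(cv2.resize(b,(315,360),interpolation=cv2.INTER_CUBIC),alpha=2,beta=10)
cv2.imwrite("pics/g3.png",np.hstack([a,b])); print((proj(C,(.256,-.625,.196))-q+[21,24])*7.5+[480,0])
E
```

```text
start tcp [344.40042747 137.99359249] [344.0975352  133.57681021]
[645.6022442  206.96636057]
```

View pics/g3.png

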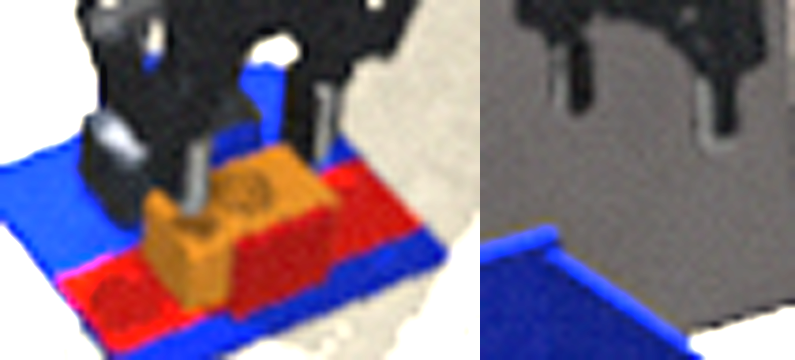

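```bash
python3 - <<'E'
from g import *
print(ctrl.grip_point_offset, [a for a in dir(ctrl) if a[0]!='_'], [a for a in dir(telemetry) if a[0]!='_'])
s=telemetry.get_state(); print(s['qpos'].round(3), s['eef_pos'])
E
```

```text
0.0187 ['Unreachable', 'grip_point_offset', 'sign_off'] ['get_state']
[0.398 0.306 1.918 0.    0.918 0.533] [0.49144412 0.31635521 0.0142619 ]
```

Request:
arm_command(series=[0,-0.2,-1,0,0,0,0.5,0,-0.2,-1,0,0,0,0,0,-0.2,-1,0,0,0,0,0,-0.2,-1,0,0,0,0,0,-0.2,-1,0,0,0,0,0,-0.2,-1,0,0,0,0,0,-0.2,-1,0,0,0,0])

```text
time: 4.58
eef_pos: [0.4894, 0.3165, 0.0241]
tcp_rot: [0.753, 0.658, -0.0, -0.0]
contact_force: [-0.0, 0.4, -0.3]
opening: 0.997
finger_force: 0.0
```

```bash
python3 - <<'E'
from g import *
go((.489,.317,.0,-7.3))
C=cam("scene");p=proj(C,(.489,.317,.04)).astype(int); a=C[0][p[1]-30:p[1]+24,p[0]-36:p[0]+36]
a=cv2.convertScaleAbs(cv2.resize(a,None,fx=8,fy=8,interpolation=cv2.INTER_CUBIC),alpha=2,beta=10); q=p-[36,30]
c=np.array([.489,.317]);u=np.array([np.cos(.13),-np.sin(.13)])
for k in(-1,1):
  for z in(.02,.03,.04,.05,.06):
    e=(proj(C,[*(c+k*u*.0425),z])-q+.5)*8; cv2.circle(a,tuple(int(i) for i in e),3,(255,0,255),-1)
cv2.imwrite("pics/g4.png",a)
E
```

```text
t 4.58 pos [489.4 316.5  24.1] yang -7.73 open 0.997 f [-0.   0.4 -0.3] 0.0 q6 0.53
   [ 0.04 -0.04  2.41] [-0.   0.  -0.4]
```

View pics/g4.png

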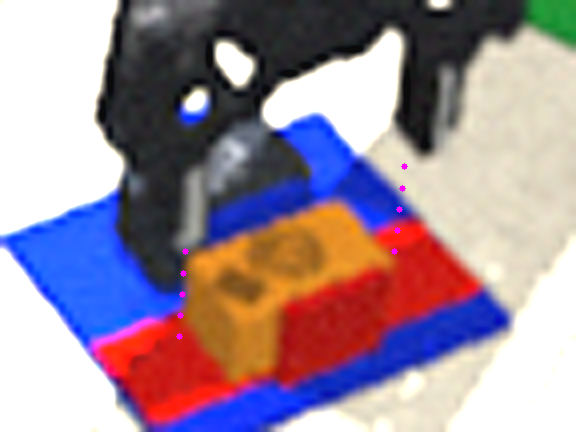

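In the crop the finger side faces end at about (193,245) and (445,135), well above the reported TCP height. The stone is untouched at (290,290). So the real tips stand about 40-50 mm above the reported TCP when open. I'll go lower in stages and watch the contact force.

Request:
arm_command(series=[0,0,0.8,0,0,0,0,0,0,1.6,0,0,0,0,0,0,2.4,0,0,0,0,0,0,2.7,0,0,0,0,0,0,2.7,0,0,0,0])

```text
time: 5.05
eef_pos: [0.4882, 0.316, -0.0046]
tcp_rot: [0.753, 0.658, -0.002, -0.001]
contact_force: [-0.6, -0.3, 0.8]
opening: 0.998
finger_force: 0.0
```

Request:
arm_command(series=[0,0,0.3,0,0,0,0,0,0,0.6,0,0,0,0,0,0,0.9,0,0,0,0,0,0,0.9,0,0,0,0])

```text
time: 5.38
eef_pos: [0.4892, 0.3164, -0.0123]
tcp_rot: [0.753, 0.658, -0.0, -0.0]
contact_force: [0.8, 0.1, -0.5]
opening: 1.001
finger_force: 0.0
```

Request:
arm_command(series=[0,0,0.3,0,0,0,0,0,0,0.6,0,0,0,0,0,0,0.9,0,0,0,0,0,0,0.9,0,0,0,0])

```text
time: 5.72
eef_pos: [0.489, 0.3164, -0.0215]
tcp_rot: [0.753, 0.658, -0.001, -0.0]
contact_force: [-0.4, -0.0, -0.7]
opening: 1.002
finger_force: 0.0
```

Request:
arm_command(series=[0,0,0,0,0,0,0.35,0,0,0,0,0,0,0.35,0,0,0,0,0,0,0.35,0,0,0,0,0,0,0.35,0,0,0,0,0,0,0.35], force=25)

```text
time: 6.13
eef_pos: [0.4897, 0.3167, -0.0205]
tcp_rot: [0.753, 0.658, 0.0, 0.0]
contact_force: [-0.1, -0.5, 0.4]
opening: 0.721
finger_force: 29.4
```

Request:
arm_command(series=[0,0,0,0,0,0,0,0,0,0,0,0,0,0,0,0,0,0,0,0,0,0,0,0.3,0,0,0,0,0,0,0.6,0,0,0,0,0,0,0.8,0,0,0,0,0,0,0.8,0,0,0,0])

```text
time: 6.72
eef_pos: [0.4889, 0.3163, -0.0295]
tcp_rot: [0.753, 0.658, -0.001, -0.0]
contact_force: [-0.9, -0.4, 0.0]
opening: 1.002
finger_force: 0.0
```

Request:
arm_command(series=[0,0,0,0,0,0,0.35,0,0,0,0,0,0,0.35,0,0,0,0,0,0,0.35,0,0,0,0,0,0,0.35,0,0,0,0,0,0,0.35], force=40)

```text
time: 7.13
eef_pos: [0.4898, 0.3167, -0.0285]
tcp_rot: [0.753, 0.658, 0.0, 0.0]
contact_force: [0.4, 0.2, -0.2]
opening: 0.717
finger_force: 45.8
```

```bash
python3 - <<'E'
from g import *
go((.489,.317,.0,-7.3))
C=cam("scene");p=proj(C,(.489,.317,.04)).astype(int); q=p-[36,30]
a=C[0][q[1]:q[1]+54,q[0]:q[0]+72]
a=cv2.convertScaleAbs(cv2.resize(a,None,fx=8,fy=8,interpolation=cv2.INTER_CUBIC),alpha=2,beta=10)
cv2.imwrite("pics/g5.png",a)
E
```

```text
t 7.13 pos [489.8 316.7 -28.5] yang -7.73 open 0.717 f [ 0.4  0.2 -0.2] 45.84572732448578 q6 0.53
   [ 0.02 -0.08 -2.85] [ 0.  -0.  -0.4]
```

View pics/g5.png

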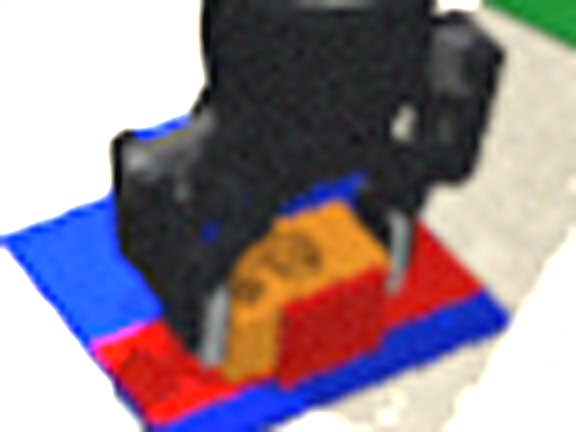

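The crop shows the pads flat on both ends of the ochre stone, down to about (212,362) near its foot. That is a good grip, so I'll lift.

Request:
arm_command(series=[0,0,-0.5,0,0,0,0.4,0,0,-1.5,0,0,0,0.4,0,0,-3,0,0,0,0.4,0,0,-5,0,0,0,0.4,0,0,-7,0,0,0,0.4,0,0,-8.5,0,0,0,0.4,0,0,-9,0,0,0,0.4,0,0,-9,0,0,0,0.4])

```text
time: 7.85
eef_pos: [0.4907, 0.3172, 0.0636]
tcp_rot: [0.753, 0.658, 0.002, 0.001]
contact_force: [-0.2, -0.7, -1.5]
opening: 0.717
finger_force: 45.7
```

```bash
python3 - <<'E'
from g import *
go((.445,.067,.06,-85.6),(.445,.067,-.0285,-85.6))
T=cam("top"); print("deck edge",[ray(T,(140+u/2.96,140+v/2.96),.06).round(4) for u,v in((310,235),(790,195))])
print("rail",[ray(T,(140+u/2.96,140+v/2.96),.065).round(4) for u,v in((348,214),(712,186))])
E
```

```text
t 7.85 pos [490.7 317.2  63.6] yang -7.72 open 0.717 f [-0.2 -0.7 -1.5] 45.748361349105835 q6 0.53
   [-25.41  -1.17   0.31] [ 0.1 -0.2 77.9]
   [-25.42  -1.21   9.16] [ 0.1 -0.2 77.9]
deck edge [array([0.5148, 0.0835, 0.06  ]), array([ 0.5588, -0.3662,  0.06  ])]
rail [array([0.5345, 0.0482, 0.065 ]), array([ 0.5657, -0.2918,  0.065 ])]
```

Request:
arm_command(series=[-1.5,-0.1,0,0,0,6,0.4,-4,-0.3,0,0,0,12,0.4,-7,-0.5,0,0,0,19,0.4,-10,-0.7,0,0,0,26,0.4,-13,-0.9,0,0,0,33,0.4,-16,-1.2,0,0,0,40,0.4,-19,-1.4,0,0,0,47,0.4,-21.5,-1.6,0,0,0,54,0.4,-24,-1.8,0,0,0,61,0.4,-25,-1.9,0,0,0,67,0.4])

```text
time: 8.73
eef_pos: [0.4349, 0.0693, 0.0596]
tcp_rot: [0.992, 0.129, -0.002, 0.0]
contact_force: [1.2, -0.7, -1.8]
opening: 0.714
finger_force: 45.6
```

```bash
python3 g.py .438 .067 .0 -84.6 .438 .067 -.0285 -84.6
```

```text
t 8.73 pos [434.9  69.3  59.6] yang -75.17 open 0.714 f [ 1.2 -0.7 -1.8] 45.63930094242096 q6 1.24
   [0.26 0.3  5.96] [-0.   0.2  9.4]
   [0.27 0.3  8.81] [-0.   0.2  9.4]
```

Request:
arm_command(series=[0.2,0.2,0.5,0,0,5,0.4,0.3,0.3,2,0,0,9.4,0.4,0.3,0.3,4,0,0,9.4,0.4,0.3,0.3,6,0,0,9.4,0.4,0.3,0.3,7.5,0,0,9.4,0.4,0.3,0.3,8.2,0,0,9.4,0.4,0.3,0.3,8.5,0,0,9.4,0.4,0.3,0.3,8.7,0,0,9.4,0.4,0.3,0.3,8.7,0,0,9.4,0.4])

```text
time: 9.48
eef_pos: [0.4409, 0.0693, -0.0256]
tcp_rot: [0.999, 0.051, 0.0, 0.0]
contact_force: [0.6, -0.6, -2.1]
opening: 0.719
finger_force: 45.6
```

```bash
python3 g.py .438 .067 -.0285 -84.6
```

```text
t 9.48 pos [440.9  69.3 -25.6] yang -84.12 open 0.719 f [ 0.6 -0.6 -2.1] 45.61967968940735 q6 1.4
   [-0.31  0.2   0.29] [ 0.  -0.   0.5]
```

Request:
arm_command(series=[0,0,0.2,0,0,0,0.4,0,0,0.3,0,0,0,0.4,0,0,0.3,0,0,0,0.4,0,0,0.3,0,0,0,0.4])

```text
time: 9.82
eef_pos: [0.4412, 0.0693, -0.0283]
tcp_rot: [0.999, 0.051, 0.0, 0.0]
contact_force: [-0.8, -0.3, -1.8]
opening: 0.719
finger_force: 45.6
```

Request:
arm_command(series=[0,0,0,0,0,0,0.2,0,0,0,0,0,0,0.1,0,0,0,0,0,0,0,0,0,0,0,0,0,0,0,0,0,0,0,0,0,0,0,-1,0,0,0,0,0,0,-3,0,0,0,0,0,0,-5,0,0,0,0,0,0,-7,0,0,0,0,0,0,-7,0,0,0,0])

```text
time: 10.65
eef_pos: [0.4444, 0.0691, 0.0461]
tcp_rot: [0.999, 0.051, 0.004, 0.001]
contact_force: [1.5, -0.9, 0.6]
opening: 1.002
finger_force: 0.0
```

```bash
python3 - <<'E'
from m import *
from g import go
C=cam("scene");hsv=cv2.cvtColor(C[0],cv2.COLOR_BGR2HSV);H,S,V=[hsv[...,i].astype(int) for i in range(3)]
p=proj(C,(.441,.069,.03)); m,ce,st=comp((H>8)&(H<30)&(S>110)&(V>35),p)
cs=np.array([proj(C,[.441+a*.017,.069+b*.031,z]) for a in(-1,1) for b in(-1,1) for z in(.006,.038)])
print(p,ce,st,"pred bbox",cs.min(0),cs.max(0)); print("obs",st[:2],st[:2]+st[2:4])
go((.441,.069,.04,5.4))
E
```

```text
[306.06582225 236.30853218] [306.83125  238.490625] [296 228  22  22 320] pred bbox [295.63803747 227.11067574] [316.73906132 249.80762256]
obs [296 228] [318 250]
t 10.7 pos [443.2  69.2  44.2] yang -84.12 open 0.998 f [-0.1 -0.4  0. ] 0.0 q6 1.4
   [-0.22 -0.    0.42] [  0.3  -0.2 -89.5]
```

Request:
arm_command(series=[0,0,0,0,0,-6,0,0,0,0,0,0,-13,0,-0.1,0,0,0,0,-20,0,-0.2,0,0,0,0,-27,0,-0.2,0,0,0,0,-34,0,-0.2,0,0,0,0,-41,0,-0.2,0,0,0,0,-48,0,-0.2,0,0,0,0,-55,0,-0.2,0,0,0,0,-62,0,-0.2,0,0,0,0,-69,0])

```text
time: 11.53
eef_pos: [0.4377, 0.0692, 0.0402]
tcp_rot: [0.792, 0.61, -0.001, -0.001]
contact_force: [0.4, 0.4, 0.7]
opening: 1.0
finger_force: 0.0
```

```bash
python3 g.py .441 .069 -.020 5.7
```

```text
t 11.53 pos [437.7  69.2  40.2] yang -14.78 open 1.0 f [0.4 0.4 0.7] 0.0 q6 0.18
   [0.07 0.33 6.02] [ -0.1   0.  -20.5]
```

Request:
arm_command(series=[0.1,0.1,0,0,0,-7,0,0.1,0.3,0,0,0,-14,0,0.1,0.3,0.5,0,0,-20.5,0,0.1,0.3,2,0,0,-20.5,0,0.1,0.3,4,0,0,-20.5,0,0.1,0.3,5.3,0,0,-20.5,0,0.1,0.3,5.9,0,0,-20.5,0,0.1,0.3,5.9,0,0,-20.5,0])

```text
time: 12.2
eef_pos: [0.4397, 0.0694, -0.0198]
tcp_rot: [0.673, 0.739, -0.002, -0.002]
contact_force: [-1.7, -0.1, 0.7]
opening: 1.001
finger_force: 0.0
```

Request:
arm_command(series=[0,0,0,0,0,0,0.3,0,0,0,0,0,0,0.5,0,0,0,0,0,0,0.7,0,0,0,0,0,0,0.7,0,0,0,0,0,0,0.7,0,0,0,0,0,0,0.7,0,0,0,0,0,0,0.7,0,0,0,0,0,0,0.7,0,0,0,0,0,0,0.7], force=45)

```text
time: 12.95
eef_pos: [0.4429, 0.0693, -0.0168]
tcp_rot: [0.673, 0.74, 0.0, 0.001]
contact_force: [-0.6, 0.1, 6.0]
opening: 0.386
finger_force: 47.2
```

```bash
python3 g.py .441 .069 .1 5.7
```

```text
t 12.95 pos [442.9  69.3 -16.8] yang 5.38 open 0.386 f [-0.6  0.1  6. ] 47.217058539390564 q6 -0.17
   [-1.000e-02 -1.700e-01 -1.168e+01] [ 0.1  0.  -0.3]
```

Closing pushed +6 N, so the tips swing down onto the pad at this opening. I'll regrip about 9 mm higher so they clear the seat later.

Request:
arm_command(series=[0,0,-0.2,0,0,0,0.4,0,0,-0.4,0,0,0,0.2,0,0,-0.6,0,0,0,0.2,0,0,-0.9,0,0,0,0.2,0,0,-0.9,0,0,0,0.2,0,0,-0.9,0,0,0,0.4,0,0,-0.9,0,0,0,0.7,0,0,-0.9,0,0,0,0.7,0,0,-0.9,0,0,0,0.7,0,0,-0.9,0,0,0,0.7])

```text
time: 13.78
eef_pos: [0.4422, 0.0693, -0.0085]
tcp_rot: [0.673, 0.739, 0.0, 0.0]
contact_force: [-1.2, 0.2, 3.1]
opening: 0.383
finger_force: 45.4
```

Request:
arm_command(series=[0,0,0,0,0,0,0.7,0,0,0,0,0,0,0.7,0,0,0,0,0,0,0.7,0,0,0,0,0,0,0.7])

```text
time: 14.12
eef_pos: [0.4422, 0.0693, -0.0085]
tcp_rot: [0.673, 0.739, 0.0, 0.0]
contact_force: [-0.4, 0.7, 3.2]
opening: 0.383
finger_force: 45.5
```

```bash
python3 - <<'E'
from m import *
from g import go
go((.441,.069,.12,5.4))
C=cam("scene");hsv=cv2.cvtColor(C[0],cv2.COLOR_BGR2HSV);H,S,V=[hsv[...,i].astype(int) for i in range(3)]
p=proj(C,(.441,.069,.03)); m,ce,st=comp((H>8)&(H<30)&(S>110)&(V>35),p); print(ce,st)
# saddle from both views: bright low-sat pixels
for n in("top","scene"):
    C=cam(n);hsv=cv2.cvtColor(C[0],cv2.COLOR_BGR2HSV);H,S,V=[hsv[...,i].astype(int) for i in range(3)]
    p=proj(C,(.602,-.0085,.09)).astype(int); print(n,p); r=14
    sub=(S[p[1]-r:p[1]+r,p[0]-22:p[0]+22]<70); 
    for k in range(2*r): print(p[1]-r+k,"".join("#" if (b and v>130) else "+" if b else "." for b,v in zip(sub[k],V[p[1]-r+k,p[0]-22:p[0]+22])))
    print("col0",p[0]-22)
E
```

```text
t 14.12 pos [442.2  69.3  -8.5] yang 5.38 open 0.383 f [-0.4  0.7  3.2] 45.46760559082031 q6 -0.17
   [ -0.02  -0.12 -12.85] [ 0.  0. -0.]
[307.9787234  240.40425532] [296 230  22  20 235]
top [278 187]
173 ............................................
174 ............................................
175 ............................................
176 ............................................
177 ......................................##+...
178 .....................................+###...
179 .........###.......................+++###+..
180 ........+###+..........+++++++####++++###+..
181 ........+###++++++####++############++###+..
182 ........+##########################+++###+..
183 ........+###########################++####..
184 ........++##########################+++###..
185 .........+##########################+++###..
186 .........+##########################+++###..
187 .........+##########################+++###..
188 .........+###########################++###..
189 .........+###########################++###..
190 .........+###+#######################++###+.
191 .........+#
[... 1180 characters left out ...]
###..
226 ........+++++++##########....##############.
227 ........++++##############.########+..+#####
228 ........+++######################+++...+####
229 .........++####################+++++.....###
230 .........+++#################+++++++......##
231 ..........+++##############+++++++++.......#
232 ............++#########+++++++++++++........
233 .............++########+++++++++++++........
234 ..............+++######+++++++++++++........
235 ................++#####+++++++++++++........
236 .................++####+++++++++++++........
237 ..................++###+++++++++++++........
238 ...................++##+++++++++++++........
239 .....................+++++++++++++..........
col0 224
```

```bash
python3 - <<'E'
from m import *
T=cam("top");C=cam("scene")
L=ray(T,(266.7,187.0),.108);R=ray(T,(296.0,184.9),.108);c=(L+R)/2;d=L-R;print(L,R,c,np.degrees(np.arctan2(-d[0],d[1])),np.hypot(*d[:2]))
for yaw in(5.0,):
    a=np.radians(yaw);X=np.array([np.cos(a),np.sin(a)]);Y=np.array([-X[1],X[0]])
    for nm,o in(("far",-1),("near",1)):
        print(nm,[proj(C,[*(c[:2]+sx*.022*X+o*y*Y),.108]).round(1).tolist() for sx in(-1,1) for y in(.034,.044)], "low",[proj(C,[*(c[:2]+sx*.022*X+o*.044*Y),.06]).round(1).tolist() for sx in(-1,1)])
hsv=cv2.cvtColor(C[0],cv2.COLOR_BGR2HSV)[205:245,225:270,2]
for k in range(0,40): print(205+k," ".join(f"{v//10:2d}" for v in hsv[k]))
E
```

```text
[0.5994534  0.02336508 0.108     ] [ 0.60632007 -0.05542749  0.108     ] [ 0.60288674 -0.0160312   0.108     ] 4.980665083742036 0.079091212957598
far [[244.3, 212.6], [242.4, 211.1], [232.2, 218.4], [230.3, 216.8]] low [[243.3, 223.6], [231.5, 229.4]]
near [[257.8, 223.3], [259.9, 225.0], [245.5, 229.4], [247.5, 231.1]] low [[260.5, 237.7], [248.5, 243.9]]
205 15 15 15 15 15 15 15 14 12 15 20 22 23 21 18 16 15 20 24 24 24 24 24 24 24 24 24 24 24 24 24 24 24 24 24 24 24 24 24 24 24 24 24 24 24
206 15 15 15 15 15 15 15 15 15 14 13 18 22 23 22 20 17 16 19 23 24 24 24 24 24 23 24 24 24 24 24 24 24 24 24 24 24 24 24 24 24 24 24 24 24
207 15 15 15 15 15 15 15 15 15 15 13 11 17 22 23 23 21 18 16 16 21 24 24 24 24 24 24 24 24 24 24 24 24 24 24 24 24 24 24 24 24 24 24 24 24
208 15 15 15 15 15 15 15 15 15 15 15 13 12 16 20 22 23 21 19 15 16 20 24 24 24 24 24 24 24 24 24 24 24 24 24 24 24 24 24 24 24 24 24 24 24
209 15 15 15 15 15 15 15 15 15 15 15 15 14 13 13 19 22 23 22 19 16 16 19 24 24 24 24 24 24 24 24 24 24 24 24 24 24 24 24 24 24 24 24 24 24
210 15 15 15 15 15 15 15 15 15 15 15 15 15 15
[... 4119 characters left out ...]
15 15
240 15 15 15 15 15 15 15 15 15 15 15 15 15 15 15 15 15 15 16 13  8  6  7  9  9  9  9  9 10  9  8  7  7 10 12 14 16 15 15 15 15 15 15 15 15
241 15 15 15 15 15 15 15 15 15 15 15 15 15 15 15 15 15 15 16 16 13  7  7  9  9  9  9 10  9  8  7  7 10 15 16 15 15 15 15 15 15 15 15 15 15
242 15 15 15 15 15 15 15 15 15 15 15 15 15 15 15 15 15 15 15 15 16 13  9  9  9 10  8  8  7 10 12 12 14 16 15 15 15 15 15 15 15 15 15 15 15
243 15 15 15 15 15 15 15 15 15 15 15 15 15 15 15 15 15 15 15 15 15 16 12  8  9  9  7 10 12 14 16 16 15 15 15 15 15 15 15 15 15 15 15 15 15
244 15 15 15 15 15 15 15 15 15 15 16 15 15 15 15 15 15 15 15 15 15 16 14 10  8  7 10 14 16 16 15 15 15 15 15 15 15 15 15 15 15 15 15 15 15
```

Request:
arm_command(series=[0,0,-0.5,0,0,0,0.7,0,0,-1.5,0,0,0,0.7,0,0,-3.5,0,0,0,0.7,0,0,-6,0,0,0,0.7,0,0,-9,0,0,0,0.7,0,0,-12,0,0,0,0.7,0,0,-13.5,0,0,0,0.7,0,0,-14,0,0,0,0.7,0,0,-14,0,0,0,0.7])

```text
time: 15.12
eef_pos: [0.4426, 0.0693, 0.1328]
tcp_rot: [0.673, 0.74, 0.001, 0.001]
contact_force: [-0.2, -0.0, -1.6]
opening: 0.382
finger_force: 45.1
```

```bash
python3 g.py .6034 -.015 .13 5.0
```

```text
t 15.12 pos [442.6  69.3 132.8] yang 5.38 open 0.382 f [-0.2 -0.  -1.6] 45.10830581188202 q6 -0.17
   [-9.9  15.21  0.33] [0.2 0.  0.4]
```

Request:
arm_command(series=[-0.6,1,0,0,0,0,0.7,-2,3,0,0,0,0,0.7,-3.8,5.8,0,0,0,0,0.7,-5.6,8.6,0,0,0,0,0.7,-7.4,11.4,0,0,0,0,0.7,-8.9,13.7,0,0,0,0.4,0.7,-9.6,14.8,0,0,0,0.4,0.7,-9.9,15.2,0.3,0,0,0.4,0.7,-9.9,15.2,0.3,0,0,0.4,0.7,-9.9,15.2,0.3,0,0,0.4,0.7])

```text
time: 15.95
eef_pos: [0.6009, -0.0147, 0.1258]
tcp_rot: [0.676, 0.737, -0.001, -0.002]
contact_force: [-0.5, 0.6, -1.9]
opening: 0.385
finger_force: 45.2
```

```bash
python3 - <<'E'
from m import *
from g import go
s=telemetry.get_state(); go((.6034,-.015,.11,5.0),(.6034,-.015,.058,5.0))
C=cam("scene");hsv=cv2.cvtColor(C[0],cv2.COLOR_BGR2HSV);H,S,V=[hsv[...,i].astype(int) for i in range(3)]
x,y,z=s['eef_pos'];b=z+.0145;p=proj(C,(x,y,b+.016)); m,ce,st=comp((H>8)&(H<30)&(S>110)&(V>35),p)
a=np.radians(5.2);X=np.array([np.cos(a),np.sin(a)]);Y=np.array([-X[1],X[0]])
cs=np.array([[*proj(C,[*(np.array([x,y])+i*.017*X+j*.031*Y),k])] for i in(-1,1) for j in(-1,1) for k in(b,b+.032)])
print(cs.round(1).tolist());print(st)
r=p.astype(int); 
for k in range(r[1]-20,r[1]+22): print(k,"".join("#" if m[k,j] else "." for j in range(r[0]-22,r[0]+22)))
print(r[0]-22)
E
```

```text
t 15.95 pos [600.9 -14.7 125.8] yang 4.97 open 0.385 f [-0.5  0.6 -1.9] 45.15186846256256 q6 -0.28
   [-0.05  0.25  1.58] [-0.3 -0.1 -0. ]
   [-0.06  0.28  6.77] [-0.3 -0.1 -0. ]
[[243.6, 205.0], [242.9, 196.1], [256.1, 214.6], [255.6, 205.6], [234.1, 209.4], [233.3, 200.5], [246.5, 219.3], [245.9, 210.2]]
[236 198  20  21 229]
187 ............................................
188 ............................................
189 ............................................
190 ............................................
191 ............................................
192 ............................................
193 ............................................
194 ............................................
195 ............................................
196 ............................................
197 ............................................
198 .....................#......................
199 ...................####.....................
200 ....................######..................
201 ....................#######.................
202 ....................#########..
[... 591 characters left out ...]
..........
215 ....................#############...........
216 .....................##########.............
217 .......................######...............
218 .........................##.................
219 ............................................
220 ............................................
221 ............................................
222 ............................................
223 ............................................
224 ............................................
225 ............................................
226 ............................................
227 ............................................
228 ............................................
222
```

Request:
arm_command(series=[-0.05,0.3,0.5,0,0,0,0.7,-0.05,0.3,1.3,0,0,0,0.7,-0.05,0.3,2.1,0,0,0,0.7,-0.05,0.3,2.9,0,0,0,0.7,-0.05,0.3,3.7,0,0,0,0.7,-0.05,0.3,4.4,0,0,0,0.7,-0.05,0.3,4.7,0,0,0,0.7,-0.05,0.3,4.7,0,0,0,0.7])

```text
time: 16.67
eef_pos: [0.6047, -0.0151, 0.0798]
tcp_rot: [0.676, 0.737, -0.001, -0.001]
contact_force: [-0.5, 0.4, -2.4]
opening: 0.388
finger_force: 45.2
```

```bash
cat > st.py <<'E'
from m import *
from g import go
go((.604,-.0145,.058,5.0))
C=cam("scene");hsv=cv2.cvtColor(C[0],cv2.COLOR_BGR2HSV);H,S,V=[hsv[...,i].astype(int) for i in range(3)]
m=(H>8)&(H<30)&(S>110)&(V>35); w=(S<60)&(V>185)
for k in range(205,238): print(k,"".join("O" if m[k,j] else "#" if w[k,j] else "." for j in range(225,270)))
E
python3 st.py
```

```text
t 16.67 pos [604.7 -15.1  79.8] yang 4.98 open 0.388 f [-0.5  0.4 -2.4] 45.168580412864685 q6 -0.28
   [ 0.06 -0.06  2.18] [-0.1 -0.  -0. ]
205 ..................####........###############
206 ...................###........###############
207 ....................##.......################
208 .................##..........################
209 .................###.........################
210 .................####........################
211 .................OO###.......################
212 ................OOOO.#.......################
213 ................OOOOO.........###############
214 .................OOOOOOO......###############
215 .................OOOOOOOO.....###############
216 ........#........OOOOOOOOOO....##############
217 ......####.......OOOOOOOOOOO.#...############
218 ......###........OOOOOOOOOOO.##...###########
219 .................OOOOOOOOOOOO.##...##########
220 .................OOOOOOOOOOOOO.#.....########
221 ..........OO.....OOOOOOOOOOOOO..###...#######
222 ...........OO....OOOOOOOOOOOOO..####...######
223 ...........OOO...OOOOOOOOOOOOO....###....####
224 ............OOOOOOOOOOOOOOOOOO.....###....###
225 ..............OOOOOOOOOOOOOOOO..##..###....##
226 ...............OOOOOOOOOOOOO....##...........
227 ................OOOOOOOOOO...................
228 .................OOOOOOO.....................
229 ..................OOOO.......................
230 ...................OO........................
231 .............................................
232 .............................................
233 .............................................
234 .............................................
235 .............................................
236 .............................................
237 .............................................
```

Request:
arm_command(series=[0,0,0.5,0,0,0,0.7,0,0,1,0,0,0,0.7,0,0,1.4,0,0,0,0.7,0,0,1.7,0,0,0,0.7,0,0,1.9,0,0,0,0.7,0,0,2,0,0,0,0.7,0,0,2,0,0,0,0.7])

```text
time: 17.3
eef_pos: [0.6054, -0.0152, 0.061]
tcp_rot: [0.676, 0.737, -0.0, -0.0]
contact_force: [-0.8, 0.0, -1.2]
opening: 0.38
finger_force: 45.2
```

```bash
python3 g.py .604 -.0145 .0575 5.0
```

```text
t 17.3 pos [605.4 -15.2  61. ] yang 4.98 open 0.38 f [-0.8  0.  -1.2] 45.16907572746277 q6 -0.28
   [ 0.08 -0.13  0.35] [-0. -0. -0.]
```

Request:
arm_command(series=[0,-0.1,0.15,0,0,0,0.7,0,-0.1,0.25,0,0,0,0.7,0,-0.1,0.35,0,0,0,0.7,0,-0.1,0.35,0,0,0,0.7])

```text
time: 17.63
eef_pos: [0.6045, -0.0153, 0.0577]
tcp_rot: [0.676, 0.737, -0.0, -0.0]
contact_force: [0.2, -0.1, -2.0]
opening: 0.38
finger_force: 45.2
```

Still carrying the weight with no contact, so I'll step on down.

Request:
arm_command(series=[0,0,0.1,0,0,0,0.7,0,0,0.2,0,0,0,0.7,0,0,0.2,0,0,0,0.7])

```text
time: 17.88
eef_pos: [0.6048, -0.0154, 0.0575]
tcp_rot: [0.676, 0.737, -0.0, -0.0]
contact_force: [-3.0, -0.0, 4.4]
opening: 0.379
finger_force: 46.0
```

Request:
arm_command(series=[0,0,0.1,0,0,0,0.7,0,0,0.2,0,0,0,0.7,0,0,0.2,0,0,0,0.7])

```text
time: 18.13
eef_pos: [0.6048, -0.0154, 0.0575]
tcp_rot: [0.676, 0.737, -0.0, -0.0]
contact_force: [-6.8, 0.8, 13.8]
opening: 0.383
finger_force: 46.9
```

Request:
arm_command(series=[0,0,-0.2,0,0,0,0.7,0,0,-0.3,0,0,0,0.7,0,0,-0.3,0,0,0,0.5,0,0,-0.3,0,0,0,0.3,0,0,-0.3,0,0,0,0.2,0,0,-0.3,0,0,0,0.2,0,0,-1,0,0,0,0.2,0,0,-3,0,0,0,0.2,0,0,-5,0,0,0,0.2,0,0,-7,0,0,0,0.2])

```text
time: 18.97
eef_pos: [0.6044, -0.0153, 0.1247]
tcp_rot: [0.676, 0.737, -0.0, -0.0]
contact_force: [0.9, -0.1, -0.0]
opening: 0.802
finger_force: 0.0
```

Request:
arm_command(series=[0,0,-2,0,0,0,0.2,2.5,-3,-4,0,0,0,0.2,4,-6,-5,0,0,0,0.2,6,-9,-5,0,0,0,0.2,6,-10,-5,0,0,0,0.2])

```text
time: 19.38
eef_pos: [0.4969, 0.0381, 0.1747]
tcp_rot: [0.675, 0.738, 0.0, -0.0]
contact_force: [0.2, 0.4, -1.5]
opening: 0.801
finger_force: 0.0
```

```bash
python3 - <<'E'
from m import *
from g import go
go((.604,-.0145,.2,5.0))
T=cam("top");hsv=cv2.cvtColor(T[0],cv2.COLOR_BGR2HSV);H,S,V=[hsv[...,i].astype(int) for i in range(3)]
m=(H>8)&(H<30)&(S>110)&(V>35); w=(S<70)&(V>120)
for k in range(172,202): print(k,"".join("O" if m[k,j] else "#" if w[k,j] else "." for j in range(256,305)))
n,ce,st=comp(m,proj(T,(.603,-.0155,.1)));print(ce,st,rect(T,n,.104))
C=cam("scene");hsv=cv2.cvtColor(C[0],cv2.COLOR_BGR2HSV);H,S,V=[hsv[...,i].astype(int) for i in range(3)]
m=(H>8)&(H<30)&(S>110)&(V>35); w=(S<60)&(V>185)
for k in range(208,236): print(k,"".join("O" if m[k,j] else "#" if w[k,j] else "." for j in range(225,270)))
# lever: knob & hub & disc in both
T0=np.load("top0.npy"); hs=cv2.cvtColor(T0,cv2.COLOR_BGR2HSV)
kn,ce,st=comp(hs[...,2]<60,(369,196)); print("knob top px",ce,st)
do,ce,_=comp((hs[...,0]>10)&(hs[...,0]<30)&(hs[...,1]>110),(339.4,182.5));print("disc_o",ray((T0,)+T[1:],ce,.068))
S0=np.load("scene0.npy");hs=cv2.cvtColor(S0,cv2.COLOR_BGR2HSV);kn,ce,st=comp(hs[...,2]<60,(215,183)); print("knob scene",ce,st)
c=np.array([.603,-.0155])
E
```

```text
t 19.38 pos [496.9  38.1 174.7] yang 5.11 open 0.801 f [ 0.2  0.4 -1.5] 0.0 q6 -0.22
   [-6.19 10.2  -2.53] [ 0.  -0.1  0.1]
172 .................................................
173 .................................................
174 .................................................
175 .................................................
176 .................................................
177 ......................................###........
178 ......................................###........
179 .........###................OOOOOOOO..###........
180 .........###...OOOOOOOOOOOOOOOOOOOOO..####.......
181 .........###..OOOOOOOOOOOOOOOOOOOOOO..####.......
182 .........####.OOOOOOOOOOOOOOOOOOOOOO..####.......
183 .........####.OOOOOOOOOOOOOOOOOOOOOOO.####.......
184 .........####.OOOOOOOOOOOOOOOOOOOOOO..####.......
185 ..........###.OOOOOOOOOOOOOOOOOOOOOOO..###.......
186 ..........###.OOOOOOOOOOOOOOOOOOOOOOO..###.......
187 ..........###.OOOOOOOOOOOOOOOOOOOOOOO..###.......
188 ..........###.OOOOOOOOOOOOOOOOOOOOOOO..###.......
189 ..........###.OOOOOOOOOOOOOOOOOOOOOOO..###.......
190
[... 1612 characters left out ...]
OOOOOOOOOOOOOOOOO#####.#####..##
226 ...........OOOOOOOOOOOOOOOOO.#####...#####..#
227 ..........OOOOOOOOOOOOOOOO.######.....#####..
228 ...........OOOOOOOOOOOOO.######.........####.
229 ............OOOOOOOOOO.######............####
230 .............OOOOOOOO.#####...............###
231 ..............OOOOOOO.###...................#
232 ...............OOOOOO........................
233 .................OOOOO.......................
234 ..................OOOO.......................
235 ...................OOO.......................
knob top px [367.0326087  195.76086957] [361 191  13  10  92]
disc_o [ 0.62041459 -0.17742724  0.068     ]
knob scene [215.03409091 183.26136364] [211 177  10  14  88]
```

The stone lies centred between the stops at (604.5,-14.7) mm, turned 5.3° to match the seat. Next is the lever knob.

```bash
python3 - <<'E'
from m import *
from g import go
T=cam("top");C=cam("scene")
print("knob top-view",ray(T,(367.0,195.8),.115),"scene",ray(C,(215,183.5),.109))
print("pred",proj(T,(.5806,-.2481,.115)),proj(C,(.5806,-.2481,.109)))
go((.5806,-.2481,.175,-85))
E
```

```text
knob top-view [ 0.57871312 -0.24576454  0.115     ] scene [ 0.58238283 -0.24385141  0.109     ]
pred [367.86942104 195.11316122] [214.88112975 182.74693159]
t 19.58 pos [500.6  35.3 174.3] yang 4.96 open 0.798 f [-0.5  0.7  0.5] 0.0 q6 -0.22
   [-28.93   5.52  -0.05] [ 0.1 -0.  90. ]
```

Request:
arm_command(series=[-2,0.4,-0.5,0,0,7,0.2,-5,0.9,-0.5,0,0,14,0.2,-8.5,1.6,-0.5,0,0,21,0.2,-12,2.3,-0.5,0,0,28,0.2,-15.5,3,-0.5,0,0,35,0.2,-19,3.6,-0.5,0,0,42,0.2,-22.5,4.3,-0.5,0,0,49,0.2,-25.5,4.9,-0.5,0,0,56,0.2,-28,5.3,-0.5,0,0,63,0.2,-28.8,5.5,-0.5,0,0,70,0.2])

```text
time: 20.42
eef_pos: [0.5807, -0.2518, 0.1779]
tcp_rot: [0.977, 0.211, -0.0, 0.001]
contact_force: [-0.7, -0.8, 0.4]
opening: 0.796
finger_force: 0.0
```

```bash
python3 g.py .580 -.2465 .175 -85 .580 -.2465 .079 -85
```

```text
t 20.42 pos [ 580.7 -251.8  177.9] yang -65.61 open 0.796 f [-0.7 -0.8  0.4] 0.0 q6 0.58
   [ 0.16 -0.51  0.29] [ 0.1  0.  19.4]
   [ 0.16 -0.53  9.89] [ 0.1  0.  19.4]
```

Request:
arm_command(series=[0.1,-0.3,0,0,0,7,0.2,0.2,-0.5,0,0,0,14,0.2,0.2,-0.5,0.5,0,0,19.5,0.2,0.2,-0.5,1.5,0,0,19.5,0.2,0.2,-0.5,3,0,0,19.5,0.2,0.2,-0.5,3,0,0,19.5,0.2])

```text
time: 20.92
eef_pos: [0.5777, -0.2408, 0.1442]
tcp_rot: [0.999, 0.049, -0.003, -0.002]
contact_force: [-0.3, 1.3, -1.3]
opening: 0.797
finger_force: 0.0
```

```bash
python3 - <<'E'
from m import *
from g import go
go((.580,-.2465,.079,-85))
C=cam("scene");q=np.array([175,135]);a=C[0][q[1]:q[1]+75,q[0]:q[0]+100]
cv2.imwrite("pics/k1.png",cv2.convertScaleAbs(cv2.resize(a,None,fx=8,fy=8,interpolation=cv2.INTER_CUBIC),alpha=1.7,beta=10))
E
```

```text
t 20.92 pos [ 577.7 -240.8  144.2] yang -84.43 open 0.797 f [-0.3  1.3 -1.3] 0.0 q6 0.92
   [0.21 0.62 6.51] [-0.2  0.3  0.6]
```

View pics/k1.png

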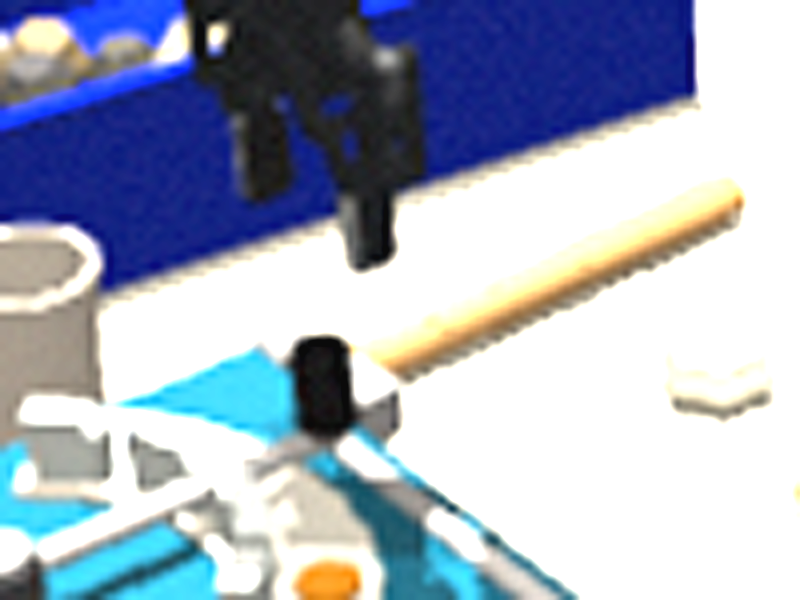

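The crop shows the open fingers at (262,190) and (370,260), straddling and above the black knob at (323,385). I'll descend and grip.

Request:
arm_command(series=[0.2,0.4,0,0,0,0.3,0.2,0.2,0.6,1.5,0,0,0.3,0.2,0.2,0.6,3,0,0,0.3,0.2,0.2,0.6,4.5,0,0,0.3,0.2,0.2,0.6,5.8,0,0,0.3,0.2,0.2,0.6,6.4,0,0,0.3,0.2,0.2,0.6,6.4,0,0,0.3,0.2,0.2,0.6,6.4,0,0,0.3,0.2])

```text
time: 21.63
eef_pos: [0.5821, -0.247, 0.0851]
tcp_rot: [0.999, 0.045, 0.0, 0.0]
contact_force: [0.5, 0.5, 0.9]
opening: 0.794
finger_force: 0.0
```

```bash
python3 g.py .580 -.2465 .079 -85
```

```text
t 21.63 pos [ 582.1 -247.    85.1] yang -84.81 open 0.794 f [0.5 0.5 0.9] 0.0 q6 0.92
   [-0.2  -0.07  0.61] [ 0.  -0.   0.2]
```

Request:
arm_command(series=[0,0,0.3,0,0,0,0.4,0,0,0.3,0,0,0,0.6,0,0,0.3,0,0,0,0.8,0,0,0.3,0,0,0,0.8,0,0,0.3,0,0,0,0.8,0,0,0.3,0,0,0,0.8,0,0,0.3,0,0,0,0.8,0,0,0.3,0,0,0,0.8], force=45)

```text
time: 22.3
eef_pos: [0.5822, -0.2478, 0.0827]
tcp_rot: [0.999, 0.045, 0.001, 0.001]
contact_force: [-1.6, -2.8, 3.2]
opening: 0.275
finger_force: 44.2
```

```bash
python3 g.py .5922 -.2455 .12 -85
```

```text
t 22.3 pos [ 582.2 -247.8   82.7] yang -84.82 open 0.275 f [-1.6 -2.8  3.2] 44.226897954940796 q6 0.92
   [ 1.02 -0.14 -3.73] [ 0.1 -0.1  0.2]
```

Request:
arm_command(series=[0.1,0,-0.6,0,0,0,0.8,0.3,0,-1.2,0,0,0,0.8,0.4,0,-1.8,0,0,0,0.8,0.6,0,-2.4,0,0,0,0.8,0.9,0,-3,0,0,0,0.8,1.1,0,-3.6,0,0,0,0.8,1.4,0,-4.2,0,0,0,0.8,1.4,0,-4.3,0,0,0,0.8,1.4,0,-4.3,0,0,0,0.8])

```text
time: 23.05
eef_pos: [0.5965, -0.2448, 0.1249]
tcp_rot: [0.999, 0.045, 0.001, -0.0]
contact_force: [4.3, 1.8, -7.4]
opening: 0.274
finger_force: 44.5
```

```bash
python3 - <<'E'
from m import *
from g import go
P=np.array([.7345,-.2335]); a=np.radians(5.1)
go(*[[*(P+r*np.array([-np.cos(a-s),-np.sin(a-s)])),.125,-84.9-np.degrees(s)] for s,r in((.14,.141),(.28,.141),(.42,.141),(.55,.141),(.57,.141))])
C=cam("scene");hsv=cv2.cvtColor(C[0],cv2.COLOR_BGR2HSV);k,ce,st=comp(C[0].max(2)<30,(214,180));print(ce,st)
E
```

```text
t 23.05 pos [ 596.5 -244.8  124.9] yang -84.8 open 0.274 f [ 4.3  1.8 -7.4] 44.48890149593353 q6 0.93
   [-0.11 -1.87 -0.01] [-0.  -0.1  8.1]
   [ 0.3  -3.79 -0.01] [-0.1 -0.1 16.1]
   [ 0.98 -5.65 -0.01] [-0.1 -0.1 24.2]
   [ 1.84 -7.27 -0.01] [-0.1 -0.1 31.6]
   [ 1.99 -7.5  -0.01] [-0.1 -0.1 32.8]
[212.54054054 177.32432432] [209 175   8   6  37]
```

Request:
arm_command(series=[0,-0.9,0,0,0,4,0.8,0,-1.8,0,0,0,8,0.8,0.1,-2.8,0,0,0,12,0.8,0.3,-3.8,0,0,0,16,0.8,0.6,-4.7,0,0,0,20,0.8,1,-5.7,0,0,0,24,0.8,1.4,-6.5,0,0,0,28,0.8,1.8,-7.2,0,0,0,31,0.8,1.85,-7.3,0,0,0,31.5,0.8,1.85,-7.3,0,0,0,31.5,0.8])

```text
time: 23.93
eef_pos: [0.6096, -0.1727, 0.1246]
tcp_rot: [0.974, -0.228, 0.003, 0.002]
contact_force: [8.2, -5.4, -9.9]
opening: 0.273
finger_force: 44.7
```

```bash
python3 - <<'E'
from m import *
from g import go
P=np.array([.7345,-.2335]); a=np.radians(5.1);s=.55
go(*[[*(P+r*np.array([-np.cos(a-s),-np.sin(a-s)])),.0827+z,-84.9-31.5] for r,z in((.141,.042),(.1463,.030),(.1514,.0154),(.155,0))])
E
```

```text
t 23.93 pos [ 609.6 -172.7  124.6] yang -116.34 open 0.273 f [ 8.2 -5.4 -9.9] 44.723437428474426 q6 1.6
   [-0.21 -0.11 -0.01] [ 0.1 -0.4  0.1]
   [-0.75 -0.11  1.19] [ 0.1 -0.4  0.1]
   [-1.27 -0.12  2.64] [ 0.1 -0.4  0.1]
   [-1.64 -0.12  4.18] [ 0.1 -0.4  0.1]
```

Request:
arm_command(series=[-0.1,-0.1,0.4,0,0,0,0.8,-0.4,-0.1,1,0,0,0,0.8,-0.7,-0.1,1.6,0,0,0,0.8,-0.9,-0.1,2.2,0,0,0,0.8,-1.1,-0.1,2.8,0,0,0,0.8,-1.3,-0.1,3.4,0,0,0,0.8,-1.4,-0.1,3.9,0,0,0,0.8,-1.4,-0.1,4.2,0,0,0,0.8,-1.4,-0.1,4.2,0,0,0,0.8])

```text
time: 24.68
eef_pos: [0.5934, -0.1642, 0.0829]
tcp_rot: [0.974, -0.228, -0.003, 0.0]
contact_force: [-6.2, -2.4, 4.1]
opening: 0.272
finger_force: 46.4
```

```bash
python3 g.py .604 -.1665 .0827 -116.4
```

```text
t 24.68 pos [ 593.4 -164.2   82.9] yang -116.38 open 0.272 f [-6.2 -2.4  4.1] 46.359538435935974 q6 1.6
   [ 1.05 -0.26  0.01] [0.1 0.3 0. ]
```

The lever seems fully down: the height is back to the starting value and the swing works out at about 0.546 rad. I'll release it and retreat.

Request:
arm_command(series=[0,0,0,0,0,0,0.6,0,0,0,0,0,0,0.4,0,0,0,0,0,0,0.3,0,0,0,0,0,0,0.3,0,0,0,0,0,0,0.3,0,0,-1,0,0,0,0.3,0,0,-3,0,0,0,0.3,0,0,-6,0,0,0,0.3,0,0,-9,0,0,0,0.3,0,0,-11,0,0,0,0.3])

```text
time: 25.52
eef_pos: [0.5967, -0.1644, 0.1971]
tcp_rot: [0.974, -0.228, 0.002, 0.0]
contact_force: [1.8, -0.4, 1.2]
opening: 0.703
finger_force: 0.0
```

Request:
arm_command(series=[-2,2,0,0,0,-2,0.3,-5,5,0,0,0,-5,0.3,-8,8,0,0,0,-10,0.3,-10,11,0,0,0,-15,0.3,-11,14,0,0,0,-20,0.3,-11,16,0,0,0,-20,0.3,-11,16,0,0,0,-20,0.3])

```text
time: 26.1
eef_pos: [0.4244, -0.2612, 0.1941]
tcp_rot: [0.998, -0.057, 0.001, 0.001]
contact_force: [0.1, -0.9, 0.8]
opening: 0.696
finger_force: 0.0
```

```bash
python3 - <<'E'
from m import *
from g import go
go()
T=cam("top");hsv=cv2.cvtColor(T[0],cv2.COLOR_BGR2HSV);H,S,V=[hsv[...,i].astype(int) for i in range(3)]
m=(H>8)&(H<30)&(S>110)&(V>35)
n,ce,st=comp(m,proj(T,(.603,-.0155,.1)));print("stone",ce,rect(T,n,.104))
n,ce,st=comp((V<45),proj(T,(.594,-.164,.125)));print("knob",ce,st,ray(T,ce,.118),"exp",proj(T,(.594,-.165,.115)))
C=cam("scene");V=C[0].max(2);n,ce,st=comp(V<45,proj(C,(.594,-.164,.109)));print("knob scene",ce,st,"exp",proj(C,(.594,-.165,.109)),ray(C,ce,.109))
for k in range(170,205): print(k,"".join("O" if m[k,j] else "K" if hsv[k,j,2]<50 else "#" if S[k,j]<70 and hsv[k,j,2]>110 else "." for j in range(318,405)))
E
```

```text
t 26.1 pos [ 424.4 -261.2  194.1] yang -96.54 open 0.696 f [ 0.1 -0.9  0.8] 0.0 q6 0.93
stone [280.75352113 185.58802817] (array([604.4, -14.6]), array([34.1, 60.4]), 5.0)
knob [335.7761194  189.29850746] [331 185  10   9  67] [ 0.5946348  -0.16160726  0.118     ] exp [336.91432899 189.69764594]
knob scene [223.03448276 196.50574713] [219 190   8  14  87] exp [223.34385795 195.8888657 ] [ 0.59643146 -0.16254947  0.109     ]
170 .......#########....###########.........................##########...##################
171 ......###########....##########.......................#################################
172 ......############....##############................###################################
173 .....###############.....####.###########.....#########################################
174 ....##################...####.##################.#####################################.
175 ...###################..####..##################..#################......############..
176 ..####################..###....#################..################........##########...
177 ..####################.#
[... 1847 characters left out ...]
........................................................
198 .......................................................................................
199 .......................................................................................
200 ...........................................................###.........................
201 ..............................................################.........................
202 .................................##############################........................
203 ....................###########################################........................
204 ........######################################################.........................
```

The bar crosses the ochre disc, the knob is down and the stone hasn't moved. Handing in.

```bash
python3 -c "
from plant import ctrl
print(ctrl.sign_off())"
```

```text
the job is handed in; nothing more can be done
None
```

The ochre stone from the red bay went by way of the black pad into the saddle, the lever is down in the ochre notch and released, and the job was handed in at about 26 s of the 61 s; the hand-in returned no verdict.

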